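Clamp a drill core in the core vice

TASK

Take the longer of the two stone drill cores from its wooden rest and lay it in the two V rests of the grey core vice. Push the sliding tailstock up until it has slid the core firmly, but without forcing it, against the screw of the end stop, then swing the hinged clamp strap over and press it down onto the core. Leave the shorter core and the other things on the table where they are.

Things in the scene. Friction and masses are not known exactly. Their poses are not given: they have to be found in the camera images.
- core_long_centre (a point): The longer drill core: a plain grey stone cylinder 170 mm long, 44 mm in diameter, 0.4 to 0.7 kg, lying in a wooden rest (board 48 x 90 mm, 14 mm high) with its axis 31 mm above the table. The point is its centre; y runs along its length (either way round), x and z turn as it rolls.
- v_centre (a point): Point fixed in the vice midway between its two V rests, where a seated core's axis lies, 52 mm above the table. y runs along the V from tailstock to end stop, x across it towards the strap hinge, z up. The 90 degree V rests are 32 mm long, centred at y = -54 and +54 mm, 64 mm wide, their tops 5 mm below the axis; between them 76 mm are free for fingers down to the base.
- vice: The grey core vice, fixed. Origin on the table under v_centre, axes as v_centre. Base 112 mm (x -50 to +62) by 300 mm (y -165 to +135), 14 mm thick. Between the tailstock face and the screw is at least 194 mm of room for the core: laid with its middle about 8 mm to the tailstock side (y = -8 mm) it clears both.
- tailstock_face (a point): Centre of the tailstock's round face that bears on the core's end, 52 mm above the table; axes as v_centre. Its upright block is 44 mm wide in x, 20 mm thick (y -6 to -26 mm from this point), its top 87 mm above the table; its foot, 60 mm wide, top 31 mm above the table, reaches back to y = -36 mm. Push the back of the block, above the foot.
- tailstock (a joint): Travel of the tailstock in m, 0 fully back, growing towards the end stop, range 0 to 0.075; slides with 1 to 3 N; pushing it with the core adds about 2 to 8 N of friction, and the force rises at once when the core meets the stop.
- end_stop: Fixed end stop at the +y end of the vice: block 48 x 20 x 60 mm, origin at the centre of its underside, 14 mm above the table. A stiff set screw with a 28 mm round head on the core's axis stands out towards the tailstock; the head's face stands 20 to 34 mm from the middle of the block, set differently each time and not reported.
- strap (a joint): Angle of the clamp strap in rad: 0 level, its pad just on a seated 44 mm core; 1.57 upright; up to 1.9 leaning back away from the core; goes to -0.12 with no core. A stiff hinge: it stays about where it is left; it takes 1 to 4 N at the tip to move.
- strap_hinge (a point): Middle of the strap's hinge pin, fixed in the vice, 80 mm above the table; axes as v_centre; the pin runs along y. The steel strap is 24 mm wide (y), 6 mm thick, reaches 96 mm from the pin and ends in a round cross bar; closed it points to -x from here, opened it stands up from here.
- strap_tip (a point): Centre of the cross bar at the strap's free end, 14 mm in diameter, 36 mm long in y, 94 mm from the hinge pin; its top is about 182 mm above the table while the strap stands upright, so carry things above that.
- core_short_centre (a point): The shorter core, 110 mm long, 44 mm in diameter, lying in the other wooden rest; to be left alone. The point is its centre; y along its length.
- jar: Glass jar with a grey lid, 71 mm across, 102 mm high; bystander. Origin at the centre of its underside.
- felt: Pale felt wheel, 60 mm across, 25 mm high, bystander. Origin at the centre of its underside.
- wedge_a: Wooden wedge 30 x 81 x 22 mm, bystander. Origin at the centre of its underside.
- tile_b: Red stone sample tile 56 x 56 x 10 mm, bystander. Origin at the centre of its underside.

How it is judged:
By the outcome, as a careful person would: the job done as asked, in the order asked, and still so for the second after the job is handed in, with the robot touching nothing.
It also fails if it takes over 66 s, if anything falls off the work surface, if the arm or the gripper's body presses on something with over 40 N, if the wrist force passes 120 N, or if a joint passes its speed limit or range.

ROBOT

A 6-joint arm with a two-finger parallel gripper is mounted at the origin on the work surface; the furniture and walls round the work are solid. World frame = base frame: x ahead of the robot, y to its left, z up, the work surface at z = 0. Lengths are in mm, angles in rad, forces in N, time in s.
With the tool pointing down it reaches from about 400 to 925 mm from the base axis. Payload 12.5 kg.
Tool frame: the origin (TCP) lies midway between the tips of the shut fingers; the grasp point (between the pads) lies 19 mm behind it; z points along the fingers, y is the direction in which the jaws open and shut (so a half turn about z gives the same grasp; the last joint's range is limited). The gripper opens to 95 mm and grips with 3 to 60 N. Pads are 20 mm wide; open, the fingers measure 119 mm over their backs; the gripper's body (75 mm by 180 mm) begins 59 mm behind the grasp point.
Start: joints at [-1.351, 0.491, 1.559, -0, 1.092, -0.106], TCP at [200.065, -592.132, 214.661] pointing down, gripper open.
Joint ranges: [-3.1, 3.1], [-0.84, 2.19], [0.05, 2.79], [-1.13, 4.28], [0.06, 2.93], [-2.69, 2.69]. Speed limits (rad/s): [2.22, 2.22, 2.79, 3.14, 3.14, 3.14].

INTERFACE

Orientations are given as [roll, pitch, yaw] about the fixed x, y, z axes, in that order (R = Rz(yaw) Ry(pitch) Rx(roll)).
In Python, from cell import env, eyes, job_done, boxes_of, regions_of gives the robot as it stands.
- The arm moves only by the tool send_rows, never from a script. Its argument "plan" is text: rows parted by semicolons, each of 5 numbers parted by spaces: the shift along the tool's x, y, z in mm, then the turn about the tool's z in rad, then the finger opening in mm, from 0 to 95.1. In form: x y z roll gripper; .... A call has 1 to 8 rows; each row shifts and turns the pose as measured when the row begins, along the tool's axes as they then stand; what a row does not reach is not made up. A row lasts 1/10 s, in which the tool goes at most 50 mm and 8.59 degrees, less where a joint would pass 70% of its speed; a pose out of reach is approached as far as the arm can. A call with a gripper value outside its range is refused whole. The fingers move at their own pace and stop on an object; the grip force is fixed at half the most. Time passes only in rows, so rows that do not move let the fingers close. It gives the time, the measured TCP pose, the force and the opening at its end, in the units of the state.
- env.state(): the state, without advancing time (a new reading comes with each control period).
- eyes.read_camera(name): name is "scene" or "top" or "wrist"; returns a dict with "image" (400x640x3 uint8, red, green, blue), "vertical_fov" (degrees; the focal length in pixels is half the picture's height over the tangent of half this angle, whatever the lens; pixels are square), "cx", "cy" (the principal point, pixels), "extrinsics" (4x4, takes a point from camera to world coordinates). Camera axes: x right, y up, looking along -z (the intrinsics and any distortion apply to the point x, -y, -z); pixel columns grow to the right and rows downward; lengths in mm; the calibration is good to about 2 mm. A picture is of the moment at which its call begins. There is no depth.
- job_done(): hands the job in, once; it reports no verdict.
Trained networks look in a picture, given as the dict that the camera call returned (one of the last four; its "shot" number tells which), for a name from the list of things; names that differ only in an ending like _2 or _b are one class to them, and where a whole thing is asked for, a point or a joint stands for the part that bears it (a point fixed in the world has none). Each returns a list of dicts, best first, with "confidence" (0 to 1); they miss things now and then, are a little off and sometimes report something else, mostly with a low value. They report only what shows in the picture. A call takes as long as a camera call.
- boxes_of(target, picture): "bbox" ([left, top, width, height] in pixels, round what is visible of it).
- regions_of(target, picture): "pixels" (400x640 bool, what is visible of it) and "bbox" ([left, top, width, height] in pixels, round what is visible of it).
The state is a dict: "t": time; "joints": joint angles; "qvel": joint speeds; "tau": joint torques, N m; "eef_pos": TCP position; "tcp_rot": TCP orientation; "ft_force": force on the tool from outside, world axes, zero at the start; "moment": the same for the moment, N m; "opening": opening from 0.0 (shut) to 1.0 (fully open).
Only numpy, scipy, OpenCV 4.12 (cv2) and the standard library are available. Lean on these libraries where they do the work, as an engineer would, in place of code of your own. Each camera call takes 0.05 s, during which the arm holds its last target.

## Working session

There is one attempt and no reset: what is moved stays moved. The work goes in short steps, Python scripts to look and compute and a tool call to move; the robot and the scene stay as the last step left them, time stands still between calls to the robot, and variables do not carry over. Pictures are saved under pics/ and viewed, and the job is handed in when it is done.

Besides the shell and the picture viewer there is one more tool, called after "Call:" as name(argument=value, ...), one argument or row to a line, values as JSON. send_rows: Moves the arm, as the interface text tells. Its arguments: {"type":"object","properties":{"plan":{"type":"string"}},"required":["plan"]}

```bash
mkdir -p pics; ls; cat > h.py <<'E'
from cell import env, eyes, job_done, boxes_of, regions_of
import numpy as np, cv2
def save(d,n): cv2.imwrite('pics/'+n+'.png',d['image'][:,:,::-1])
def K(d):
    f=200/np.tan(np.radians(d['vertical_fov'])/2); return f,d['cx'],d['cy']
def ray(d,u,v):
    f,cx,cy=K(d);E=np.array(d['extrinsics']);r=E[:3,:3]@np.array([(u-cx)/f,-(v-cy)/f,-1.]);return E[:3,3],r
def onz(d,u,v,z):
    o,r=ray(d,u,v);return o+r*(z-o[2])/r[2]
def proj(d,p):
    f,cx,cy=K(d);E=np.array(d['extrinsics']);q=E[:3,:3].T@(np.array(p,float)-E[:3,3]);return np.array([cx+f*q[0]/-q[2],cy-f*q[1]/-q[2]])
E
python3 - <<'E'
from h import *
print(env.state())
for n in ['scene','top','wrist']:
    d=eyes.read_camera(n);save(d,n+'0');print(n,[k for k in d],d['vertical_fov'],d['cx'],d['cy'],np.round(d['extrinsics'],3).tolist(),{k:d[k] for k in d if k not in('image','extrinsics')})
    for t in ['core_long_centre','core_short_centre','vice','tailstock','end_stop','strap','jar','felt','wedge_a','tile_b']:
        try: print(t,[(b['bbox'],round(b['confidence'],2)) for b in boxes_of(t,d)][:3])
        except Exception as e: print(t,e)
E
```

```text
pics
{'t': 0.0, 'joints': array([-1.35059335e+00,  4.91541336e-01,  1.55948340e+00,  9.60488834e-07,
        1.09168665e+00, -1.05617811e-01]), 'qvel': array([-9.03042235e-05,  2.56915535e-04,  5.57402975e-04, -6.38153646e-04,
       -1.48235996e-03, -1.28510613e-03]), 'tau': array([-6.02208365e-04, -6.12645435e+01, -2.58185148e+01,  6.92631374e-02,
        4.81900130e-02, -1.38293613e-04]), 'eef_pos': array([ 200.00868286, -591.86112182,  214.06137742]), 'tcp_rot': array([-3.14048024e+00, -1.18785659e-04,  3.25820283e-01]), 'ft_force': array([-0.10188278, -0.08433439, -0.1469631 ]), 'moment': array([-0.02559401,  0.00549584,  0.03998547]), 'opening': 1.000626081241472}
scene ['image', 'vertical_fov', 'cx', 'cy', 'extrinsics', 'shot'] 57.91660051866104 318.4547533698489 201.76229151649864 [[-0.856, 0.241, -0.458, 116.221], [-0.518, -0.391, 0.761, 691.975], [0.004, 0.888, 0.459, 539.738], [0.0, 0.0, 0.0, 1.0]] {'vertical_fov': 57.91660051866104, 'cx': 318.4547533698489, 'cy': 201.76229151649864, 'shot': 1}
core_long_centre [([196.0, 267.3, 74.0, 48.3], 0.74)]
core_short_centre [([246.
[... 1114 characters left out ...]
1, 186.0, 19.5, 17.4], 0.56)]
strap [([313.6, 161.8, 15.6, 20.7], 0.59)]
jar [([427.9, 156.9, 32.8, 25.7], 0.68)]
felt [([421.7, 219.1, 18.8, 18.1], 0.6)]
wedge_a [([249.8, 207.4, 30.4, 22.7], 0.8)]
tile_b [([251.2, 158.8, 24.9, 25.9], 0.75)]
wrist ['image', 'vertical_fov', 'cx', 'cy', 'extrinsics', 'shot'] 64.38462169606774 315.2478133580043 203.61337688164934 [[0.32, 0.907, 0.275, 277.277], [-0.947, 0.306, 0.094, -565.349], [0.001, -0.29, 0.957, 384.367], [0.0, 0.0, 0.0, 1.0]] {'vertical_fov': 64.38462169606774, 'cx': 315.2478133580043, 'cy': 203.61337688164934, 'shot': 3}
core_long_centre []
core_short_centre []
vice []
tailstock []
end_stop []
strap []
jar []
felt []
wedge_a []
tile_b []
```

```bash
python3 - <<'E'
import cv2
a=cv2.imread('pics/top0.png')[130:250,160:480];cv2.imwrite('pics/top0c.png',cv2.resize(a,None,fx=2.5,fy=2.5,interpolation=cv2.INTER_CUBIC))
a=cv2.imread('pics/scene0.png')[140:330,180:420];cv2.imwrite('pics/scene0c.png',cv2.resize(a,None,fx=3,fy=3,interpolation=cv2.INTER_CUBIC))
E
```

```text
(no output)
```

View pics/top0c.png

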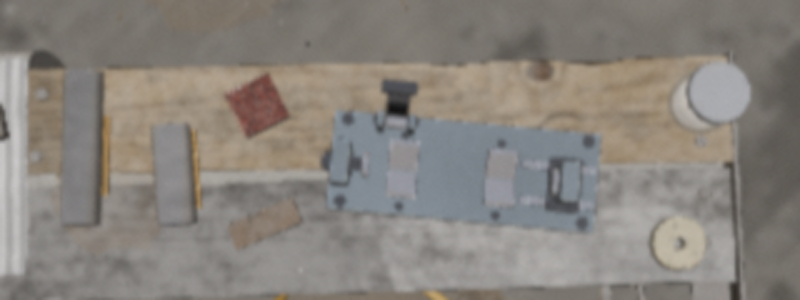

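View pics/scene0c.png

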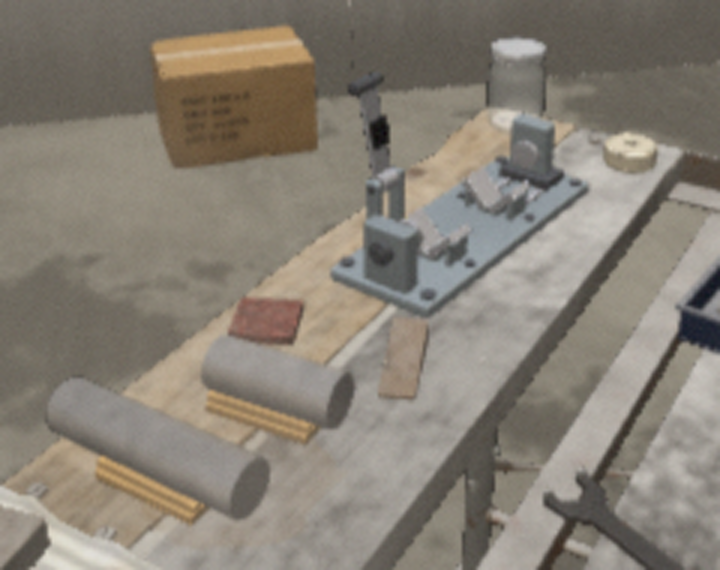

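View pics/top0.png

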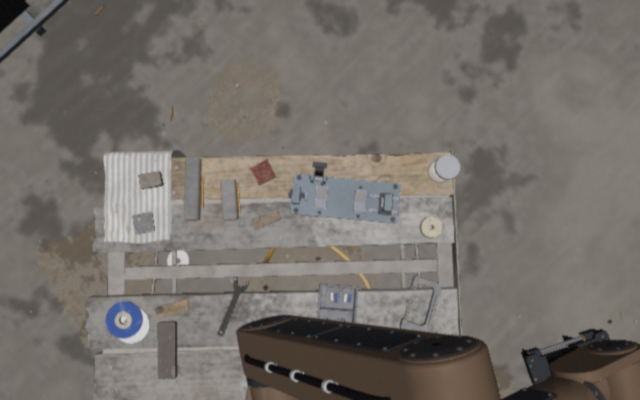

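View pics/scene0.png

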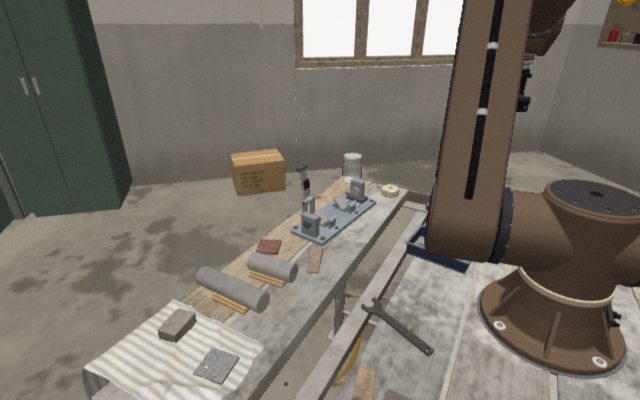

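```bash
python3 - <<'E'
from h import *
d=eyes.read_camera('top')
def seg(t):
    r=regions_of(t,d)
    for x in r[:2]:
        m=x['pixels'].astype(np.uint8);ys,xs=np.nonzero(m)
        print(t,round(x['confidence'],2),cv2.minAreaRect(np.c_[xs,ys].astype(np.float32)))
        rr=cv2.minAreaRect(np.c_[xs,ys].astype(np.float32))
        return rr
for t,z in [('core_long_centre',40),('core_short_centre',40),('vice',14),('tailstock',87),('end_stop',74),('jar',102),('felt',25),('wedge_a',22),('tile_b',10)]:
    rr=seg(t)
    if rr: print(np.round(onz(d,*rr[0],z)), [np.round(onz(d,*p,z)[:2]).tolist() for p in cv2.boxPoints(rr)])
s=eyes.read_camera('scene')
for p in [(0,0,0)]: print(proj(d,p),proj(s,p))
E
```

```text
core_long_centre 0.67 ((192.31793212890625, 189.18772888183594), (17.157703399658203, 62.20210647583008), 2.4895527362823486)
[570. 275.  40.] [[486.0, 300.0], [657.0, 297.0], [655.0, 250.0], [484.0, 253.0]]
core_short_centre 0.79 ((229.13197326660156, 199.84771728515625), (40.610816955566406, 15.816844940185547), 85.91438293457031)
[542. 173.  40.] [[596.0, 200.0], [600.0, 157.0], [489.0, 147.0], [485.0, 190.0]]
vice 0.56 ((344.07427978515625, 191.75743103027344), (111.34465789794922, 54.030521392822266), 5.710593223571777)
[ 570. -143.   14.] [[509.0, 19.0], [660.0, 6.0], [632.0, -305.0], [482.0, -290.0]]
tailstock 0.74 ((385.1621398925781, 204.0270233154297), (12.823122024536133, 21.371868133544922), 9.462321281433105)
[ 533. -246.   87.] [[507.0, -225.0], [563.0, -234.0], [558.0, -267.0], [502.0, -258.0]]
end_stop 0.81 ((298.2500305175781, 195.75001525878906), (16.970561981201172, 17.677669525146484), 45.0)
[553. -16.  74.] [[552.0, 16.0], [586.0, -17.0], [554.0, -49.0], [520.0, -16.0]]
jar 0.57 ((443.90008544921875, 169.3000030517578), (23.702320098876953, 32.64659118652344), 63.43495178222656)
[ 625. -398.  102.] [[633.0, -345.0], [672.0, -422.0], [617.0, -450.0], [577.0, -373.0]]
felt 0.67 ((431.5, 227.5), (19.0, 21.0), 90.0)
[ 473. -383.   25.] [[499.0, -355.0], [500.0, -413.0], [448.0, -412.0], [447.0, -354.0]]
wedge_a 0.59 ((297.558837890625, 194.26470947265625), (16.806859970092773, 18.521846771240234), 59.03623962402344)
[561. -13.  22.] [[568.0, 21.0], [595.0, -23.0], [555.0, -47.0], [528.0, -3.0]]
tile_b 0.79 ((261.8382263183594, 172.3970489501953), (22.809310913085938, 20.922826766967773), 59.03623962402344)
[623.  88.  10.] [[635.0, 130.0], [666.0, 81.0], [611.0, 47.0], [580.0, 96.0]]
[290.24368534 399.12898503] [546.5129926  320.56061969]
```

Call:
send_rows(
  plan="10 -6 -20 0 95;35 -24 -20 0 95;40 -26 -15 0 95;40 -26 -15 0 95;40 -26 -15 0 95;40 -26 -10 0 95;40 -26 -10 0 95;40 -26 -10 0 95",
)

```text
t: 3.0
eef_pos: [412.0, -322.1, 331.4]
tcp_rot: [-3.14, -0.001, 0.317]
ft_force: [0.8, -0.2, 0.1]
opening: 1.0
```

Call:
send_rows(
  plan="40 -25 0 0 95;40 -25 0 0 95;40 -25 0 0 95;40 -25 0 0 95;30 -20 0 0 95;0 0 0 0 95",
)

```text
t: 3.6
eef_pos: [562.5, -136.3, 334.6]
tcp_rot: [3.14, -0.005, 0.321]
ft_force: [-0.4, 0.4, 0.2]
opening: 0.999
```

```bash
python3 - <<'E'
from h import *
w=eyes.read_camera('wrist');save(w,'w1')
np.save('w1.npy',w,allow_pickle=True)
s=env.state();print(s['eef_pos'],s['tcp_rot'],s['t']);print(np.round(w['extrinsics'],3).tolist())
E
```

```text
[ 561.57962274 -137.56581441  334.59063402] [ 3.13928073 -0.00423995  0.32098311] 3.65
[[0.316, 0.909, 0.27, 638.93], [-0.949, 0.302, 0.093, -109.788], [0.003, -0.286, 0.958, 504.676], [0.0, 0.0, 0.0, 1.0]]
```

View pics/w1.png

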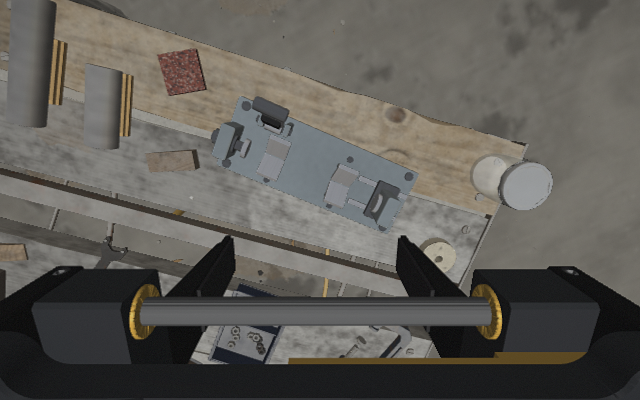

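```bash
python3 - <<'E'
import cv2
a=cv2.imread('pics/w1.png')[85:245,200:430];cv2.imwrite('pics/w1c.png',cv2.resize(a,None,fx=3.4,fy=3.4,interpolation=cv2.INTER_CUBIC))
E
```

```text
(no output)
```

View pics/w1c.png

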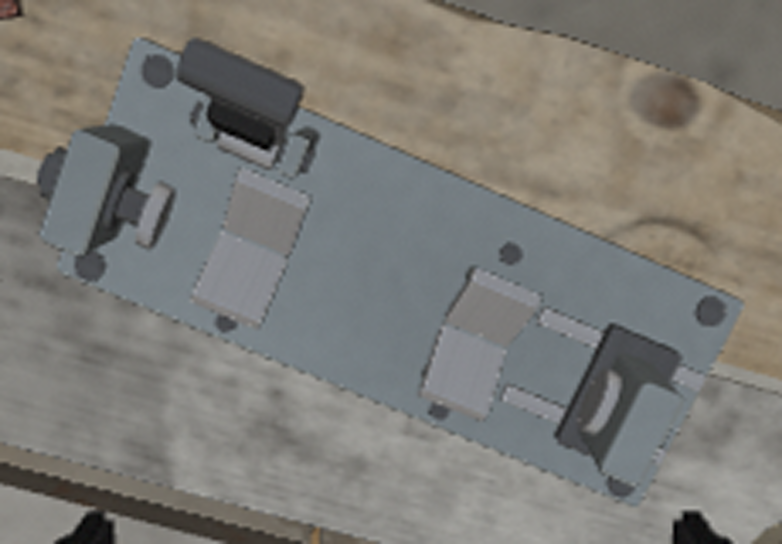

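```bash
cat > fit.py <<'E'
from h import *
from scipy.optimize import least_squares
w=np.load('w1.npy',allow_pickle=True).item()
P=[((138,38),(62,135,14)),((742,298),(62,-165,14)),((638,505),(-50,-165,14)),((60,273),(-50,135,14)),
((242,169),(32,70,47)),((312,197),(32,38,47)),((193,298),(-32,70,47)),((262,327),(-32,38,47)),
((475,267),(32,-38,47)),((543,298),(32,-70,47)),((422,395),(-32,-38,47)),((488,419),(-32,-70,47))]
U=np.array([[200+a[0]/3.4,85+a[1]/3.4] for a,_ in P]);V=np.array([b for _,b in P],float)
def T(p,v):
    c,s=np.cos(p[2]),np.sin(p[2]);return np.array([p[0]+c*v[0]-s*v[1],p[1]+s*v[0]+c*v[1],v[2]])
res=lambda p:np.concatenate([proj(w,T(p,v))-u for v,u in zip(V,U)])
r=least_squares(res,[565,-140,-.1]);print(r.x);print(np.round(r.fun.reshape(-1,2),1).tolist())
for k,a in dict(tipL=(180,75),tipR=(303,95),tipLtop=(190,40)).items(): print(k,onz(w,200+a[0]/3.4,85+a[1]/3.4,175))
np.save('vice.npy',r.x)
def inv(p,q):
    c,s=np.cos(p[2]),np.sin(p[2]);d=np.array(q[:2])-p[:2];return np.array([c*d[0]+s*d[1],-s*d[0]+c*d[1]])
for k,a,z in [('bar c',(242,78),174),('bar Lt',(190,42),176),('bar Rt',(303,85),176),('bar Lb',(180,70),174),('bar Rb',(292,118),174),('ts top near-right',(683,390),87),('ts foot back?',(715,375),31),('ts face edge',(612,325),87),('ts face topright',(685,352),87),('screw face top',(168,190),66),('stop top fl',(90,128),74),('stop top ',(130,165),74)]:
    print(k,np.round(inv(r.x,onz(w,200+a[0]/3.4,85+a[1]/3.4,z)),1))
E
python3 fit.py
```

```text
[ 5.51101502e+02 -1.29639661e+02 -7.63600791e-02]
[[-1.2, -1.4], [2.7, 0.4], [1.3, 0.8], [-1.7, -0.4], [-0.2, -1.4], [0.3, -0.7], [-1.2, 1.9], [-1.0, 1.6], [1.2, -0.7], [1.2, -1.4], [-0.7, 0.8], [-0.6, 1.6]]
tipL [621.38333051 -51.4956517  175.        ]
tipR [627.36287415 -87.19616814 175.        ]
tipLtop [631.66069847 -51.69013949 175.        ]
bar c [70.3 66.4]
bar Lt [73.9 83.5]
bar Rt [75.5 49.1]
bar Lb [65.4 83.9]
bar Rb [65.4 48.8]
ts top near-right [  22.3 -128.8]
ts foot back? [  25.6 -159.8]
ts face edge [ 35.2 -90.6]
ts face topright [  36.6 -122.3]
screw face top [13.5 91.7]
stop top fl [ 25.4 126.1]
stop top  [ 18.1 107.4]
```

```bash
cat >> fit.py <<'E'
print('---')
def projk(d,p,k):
    f,cx,cy=K(d);q=proj(d,p)-[cx,cy];r2=(q@q)/f/f;return q*(1+k*r2)+[cx,cy]
for idx in ([0,1,2,3],list(range(12))):
  for usek in (0,1):
    res=lambda p:np.concatenate([projk(w,T(p,V[i]),p[3]*usek)-U[i] for i in idx])
    r=least_squares(res,[565,-140,-.1,0.]);print(r.x,r.cost,np.round(r.fun.reshape(-1,2),1).tolist())
E
python3 fit.py | sed -n '/---/,$p'
```

```text
---
[ 5.50460629e+02 -1.29461816e+02 -7.51195657e-02  0.00000000e+00] 7.622706238239888 [[-1.5, -1.0], [2.4, 0.6], [1.1, 1.1], [-1.9, 0.1]]
[ 5.52044035e+02 -1.28384189e+02 -7.58240760e-02 -1.48982539e-01] 0.5587767870361209 [[0.1, 0.6], [0.3, 0.1], [0.1, -0.2], [-0.6, -0.5]]
[ 5.51101610e+02 -1.29639730e+02 -7.63600862e-02  0.00000000e+00] 18.098291456107372 [[-1.2, -1.4], [2.7, 0.4], [1.3, 0.8], [-1.7, -0.4], [-0.2, -1.4], [0.3, -0.7], [-1.2, 1.9], [-1.0, 1.6], [1.2, -0.7], [1.2, -1.4], [-0.7, 0.8], [-0.6, 1.6]]
[ 5.51784770e+02 -1.29156011e+02 -7.68985497e-02 -1.49880267e-01] 9.290106101565483 [[0.7, 0.8], [0.7, 0.5], [0.4, 0.2], [-0.2, -0.3], [0.1, -1.2], [0.3, -0.9], [-1.0, 1.5], [-1.1, 1.2], [0.9, -1.1], [0.8, -1.7], [-0.8, 0.3], [-0.8, 1.1]]
```

```bash
cat >> h.py <<'E'
KW=-0.15
def ray(d,u,v,k=None):
    if k is None: k=KW if d.get('wr') else 0
    f,cx,cy=K(d);M=np.array([[f,0,cx],[0,f,cy],[0,0,1.]])
    q=cv2.undistortPoints(np.array([[[u,v]]],float),M,np.array([k,0,0,0.]))[0,0]
    E=np.array(d['extrinsics']);return E[:3,3],E[:3,:3]@np.array([q[0],-q[1],-1.])
VICE=np.array([552.,-128.6,-.0765])
def inv(q,p=VICE):
    c,s=np.cos(p[2]),np.sin(p[2]);d=np.array(q[:2])-p[:2];return np.array([c*d[0]+s*d[1],-s*d[0]+c*d[1]])
def fwd(v,p=VICE):
    c,s=np.cos(p[2]),np.sin(p[2]);return np.array([p[0]+c*v[0]-s*v[1],p[1]+s*v[0]+c*v[1]])
E
python3 - <<'E'
from h import *
w=np.load('w1.npy',allow_pickle=True).item();w['wr']=1
for k,a,z in [('bar c',(242,78),174),('bar Lt',(190,42),178),('bar Rt',(303,85),178),('bar Lb',(180,70),174),('bar Rb',(292,118),174),('ts top near-right',(683,390),87),('ts face edge',(612,325),87),('ts face topright',(685,352),87),('screw face',(160,215),52),('stop top fl',(90,128),74),('stop top ',(130,165),74),('postL',(198,105),80),('postR',(310,140),80)]:
    print(k,np.round(inv(onz(w,200+a[0]/3.4,85+a[1]/3.4,z)),1))
E
```

```text
bar c [70.7 66.6]
bar Lt [74.8 84.1]
bar Rt [75.8 48.7]
bar Lb [65.9 84.7]
bar Rb [65.4 48.4]
ts top near-right [  22.  -131.1]
ts face edge [ 34.9 -92.2]
ts face topright [  36.5 -124.5]
screw face [-0.2 93.7]
stop top fl [ 25.8 128.2]
stop top  [ 18.1 108.3]
postL [50.6 90.4]
postR [54.6 45.4]
```

Call:
send_rows(
  plan="0 0 0 0.14 95;0 -20 0 0.14 95;0 -40 0 0.04 95;0 -45 0 0 95;0 -45 0 0 95;0 -45 0 0 95;0 -45 0 0 95;0 -45 0 0 95",
)

```text
t: 4.45
eef_pos: [557.9, 143.9, 334.2]
tcp_rot: [3.138, -0.005, -0.028]
ft_force: [0.7, -1.3, 0.4]
opening: 0.998
```

Call:
send_rows(
  plan="0 -45 0 0 95;-10 -45 0 0 95;-10 -30 0 0 95;0 0 0 0 95",
)

```text
t: 4.85
eef_pos: [540.2, 268.7, 333.7]
tcp_rot: [3.138, -0.005, -0.028]
ft_force: [-0.5, -0.5, 0.4]
opening: 0.996
```

```bash
python3 - <<'E'
from h import *
w=eyes.read_camera('wrist');w['wr']=1;save(w,'w2')
np.save('w2.npy',w,allow_pickle=True)
s=env.state();print(s['eef_pos'],s['tcp_rot'],s['t'])
for x in regions_of('core_long_centre',w)[:2]:
    m=x['pixels'];ys,xs=np.nonzero(m);rr=cv2.minAreaRect(np.c_[xs,ys].astype(np.float32));print(x['confidence'],rr,cv2.boxPoints(rr))
    for p in cv2.boxPoints(rr): print(onz(w,*p,31))
E
```

```text
[540.72162977 267.2460625  333.71269213] [ 3.13779146 -0.0049268  -0.02909162] 4.9
0.74 ((306.13092041015625, 140.4520263671875), (121.6238784790039, 31.280590057373047), 88.31531524658203) [[288.70956   80.12618 ]
 [319.97665   79.206566]
 [323.55228  200.77786 ]
 [292.2852   201.69748 ]]
[664.57024894 301.95873571  31.        ]
[664.42807376 257.45685348  31.        ]
[484.38293607 256.38525729  31.        ]
[484.32754991 304.87841185  31.        ]
```

View pics/w2.png

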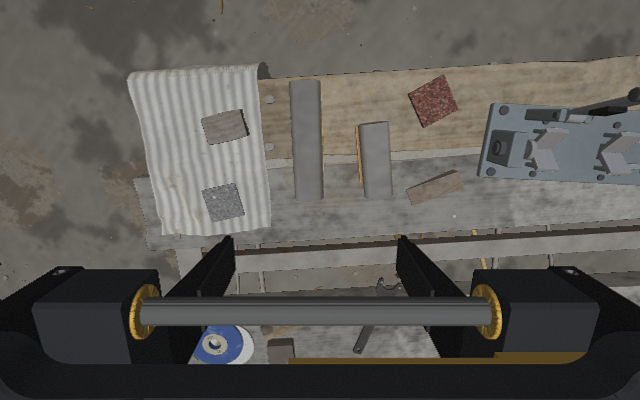

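Call:
send_rows(
  plan="13 -6 30 -0.024 95;13 -7 40 0 95;0 0 45 0 95;0 0 40 0 95;0 0 30 0 95;0 0 0 0 95",
)

```text
t: 5.55
eef_pos: [574.7, 265.9, 146.1]
tcp_rot: [3.138, -0.012, -0.017]
ft_force: [-0.3, -0.5, 0.4]
opening: 0.997
```

```bash
python3 - <<'E'
from h import *
w=eyes.read_camera('wrist');w['wr']=1;save(w,'w3')
np.save('w3.npy',w,allow_pickle=True)
s=env.state();print(s['eef_pos'],s['tcp_rot'],s['t'])
E
```

```text
[575.68278256 266.23800895 148.36792653] [ 3.13885627 -0.01447911 -0.01702267] 5.6
```

View pics/w3.png

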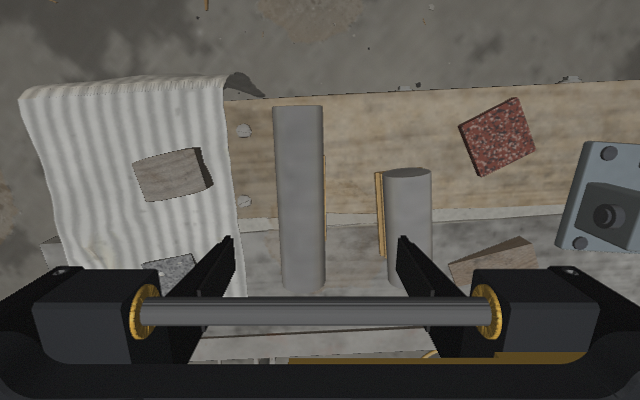

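```bash
python3 - <<'E'
from h import *
w=np.load('w3.npy',allow_pickle=True).item()
print(w['extrinsics'][:3,3])
for v,a,b in [(110,274,324),(200,276,325),(280,280,325)]:
    # tangent: axis at z31, solve y s.t. rays are tangent radius 22
    ys=[]
    for u,sg in ((a,-1),(b,1)):
        o,r=ray(w,u,v); p=o+r*(31-o[2])/r[2]
        # in y-z plane: distance
        n=np.hypot(r[1],r[2]); ys.append(p[1]+sg*22*n/abs(r[2])); 
        x=p[0]
    print(v,x,ys,np.mean(ys))
print('far end top z53',onz(w,299,105,53),'near end top',onz(w,301,291,53), onz(w,301,291,31))
E
```

```text
[654.27076592 265.64347149 316.69327445]
110 656.330957714795 [np.float64(278.1849712265454), np.float64(278.6261573255127)] 278.40556427602905
200 574.6715944000488 [np.float64(280.13883484198215), np.float64(278.5385567803609)] 279.33869581117153
280 490.290871877066 [np.float64(280.7343971571886), np.float64(279.1443492961174)] 279.939373226653
far end top z53 [660.49301511 277.36088237  53.        ] near end top [491.3959038  280.69371833  53.        ] [477.80721074 281.94936443  31.        ]
```

Call:
send_rows(
  plan="-6 -7 0 0 95;-6 -6 20 0 95;0 0 30 0 95;0 0 25 0 95;0 0 0 0 95",
)

```text
t: 6.1
eef_pos: [569.8, 280.1, 83.2]
tcp_rot: [-3.138, -0.031, -0.02]
ft_force: [0.5, -1.0, 0.2]
opening: 0.999
```

Call:
send_rows(
  plan="-5 0 15 0 95;-1 0 15 0 95;0 0 12 0 95;0 0 10 0 95;0 0 5 0 95;0 0 0 0 95",
)

```text
t: 6.7
eef_pos: [570.1, 282.2, 32.1]
tcp_rot: [-3.134, -0.042, -0.021]
ft_force: [1.0, -0.6, -0.2]
opening: 0.997
```

Call:
send_rows(
  plan="-2 2.5 6 0 95;0 0 5 0 95;0 0 3 0 95;0 0 0 0 95",
)

```text
t: 7.1
eef_pos: [569.0, 279.7, 17.5]
tcp_rot: [-3.133, -0.043, -0.021]
ft_force: [-0.1, -0.1, -0.1]
opening: 0.999
```

Good: z 17.5, centred on the core. Close and lift slightly.

Call:
send_rows(
  plan="0 0 0 0 36;0 0 0 0 36;0 0 0 0 36;0 0 0 0 36;0 0 0 0 36;0 0 0 0 36;0 0 0 0 36;0 0 0 0 36",
)

```text
t: 7.9
eef_pos: [569.3, 279.6, 18.2]
tcp_rot: [-3.133, -0.044, -0.021]
ft_force: [-0.7, -1.1, -0.2]
opening: 0.455
```

Call:
send_rows(
  plan="0 0 0 0 20;0 0 -4 0 20;0 0 -10 0 20;0 0 -20 0 20;0 0 -30 0 20;0 0 -35 0 20;0 0 -35 0 20;0 0 0 0 20",
)

```text
t: 8.7
eef_pos: [560.4, 278.2, 155.7]
tcp_rot: [-3.136, -0.035, -0.021]
ft_force: [1.0, -0.1, -6.9]
opening: 0.457
```

```bash
python3 - <<'E'
from h import *
w=eyes.read_camera('wrist');w['wr']=1;save(w,'w4')
np.save('w4.npy',w,allow_pickle=True)
s=env.state();print(s['eef_pos'],s['tcp_rot'],s['t'],s['ft_force'],s['moment'])
E
```

```text
[559.41514714 277.76473127 153.0127012 ] [-3.13731901 -0.03119252 -0.02108933] 8.75 [ 0.78943119 -0.05293187 -7.31052549] [ 0.03430061  0.084769   -0.01174566]
```

View pics/w4.png

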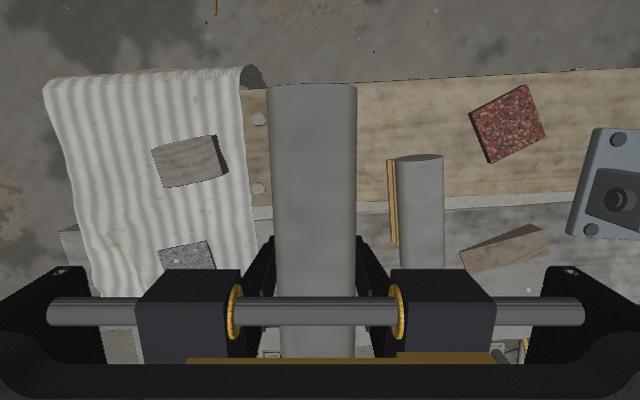

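Call:
send_rows(
  plan="0 0 -30 -0.1 20;0 0 -40 -0.15 20;0 0 -30 -0.15 20;0 0 -5 -0.15 20;0 0 0 -0.15 20;0 0 0 -0.15 20;0 0 0 -0.15 20;0 0 0 -0.15 20",
)

```text
t: 9.55
eef_pos: [550.7, 275.5, 244.5]
tcp_rot: [3.133, 0.002, 1.135]
ft_force: [-0.1, 0.1, -6.6]
opening: 0.458
```

Call:
send_rows(
  plan="0 0 0 -0.15 20;0 0 0 -0.15 20;-10 0 0 -0.1 20;-30 0 0 0 20;-40 0 0 0 20;-40 0 0 0 20;-40 0 0 0 20;-40 0 0 0 20",
)

```text
t: 10.35
eef_pos: [537.9, 72.5, 226.7]
tcp_rot: [-3.121, 0.011, 1.552]
ft_force: [1.4, 0.5, -6.5]
opening: 0.456
```

Call:
send_rows(
  plan="-35 4 -8 0.03 20;-35 4 -8 0.03 20;-35 3 0 0 20;-35 3 0 0 20;-30 0 0 0 20;-20 0 0 0 20;-5 0 0 0 20;0 0 0 0 20",
)

```text
t: 11.15
eef_pos: [533.1, -134.3, 228.9]
tcp_rot: [-3.097, 0.009, 1.484]
ft_force: [0.0, 0.9, -6.3]
opening: 0.46
```

```bash
python3 - <<'E'
from h import *
s=env.state();print(s['eef_pos'],s['tcp_rot'],s['t'],inv(s['eef_pos']))
w=eyes.read_camera('wrist');w['wr']=1;save(w,'w5');np.save('w5.npy',w,allow_pickle=True)
a=eyes.read_camera('scene');cv2.imwrite('pics/s5.png',cv2.resize(a['image'][60:330,150:470,::-1],None,fx=2.2,fy=2.2))
E
```

```text
[ 533.09097891 -134.3012987   228.86013557] [-3.09732165  0.00918096  1.48425588] 11.15 [-18.41799384  -7.12975372]
```

View pics/w5.png

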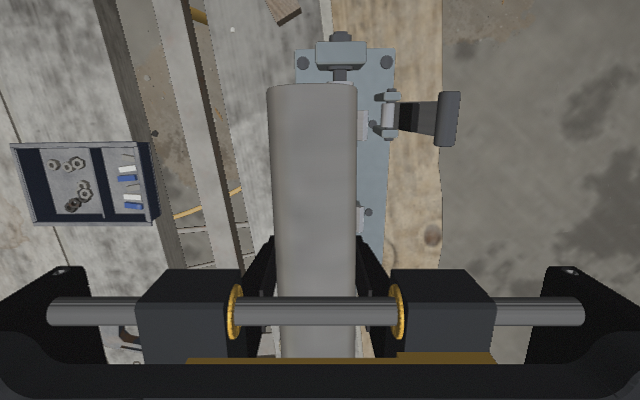

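View pics/s5.png

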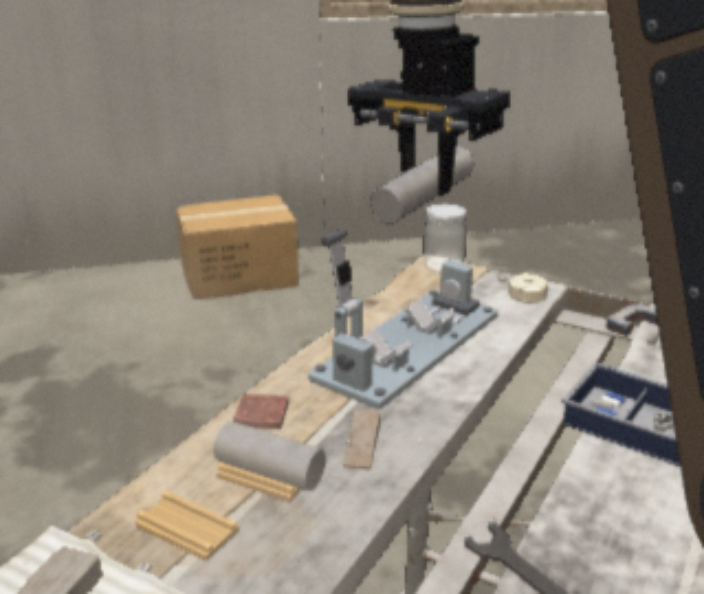

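Call:
send_rows(
  plan="-4 8 0 -0.01 20;-4 8 0 0 20;0 3 10 0 20;0 0 25 0 20;0 0 30 0 20;0 0 30 0 20;0 0 15 0 20;0 0 0 0 20",
)

```text
t: 12.05
eef_pos: [550.8, -140.2, 111.8]
tcp_rot: [-3.1, 0.009, 1.502]
ft_force: [0.1, -0.1, -6.8]
opening: 0.455
```

```bash
python3 - <<'E'
from h import *
s=env.state();print(s['eef_pos'],s['tcp_rot'],s['t'],inv(s['eef_pos']),s['ft_force'])
E
```

```text
[ 550.76037842 -140.23497679  111.78705353] [-3.09971588  0.00853508  1.50204703] 12.05 [ -0.34678824 -11.69568658] [ 0.14332725 -0.05930385 -6.75476602]
```

Call:
send_rows(
  plan="-2 2 10 0 20;-1 1 15 0 20;0 0 12 0 20;0 0 8 0 20;0 0 0 0 20",
)

```text
t: 12.55
eef_pos: [554.0, -144.1, 65.4]
tcp_rot: [-3.104, 0.01, 1.503]
ft_force: [-0.0, 0.0, -6.2]
opening: 0.456
```

```bash
python3 - <<'E'
from h import *
s=env.state();print(s['eef_pos'],s['tcp_rot'],s['t'],inv(s['eef_pos']),s['ft_force'])
w=eyes.read_camera('wrist');w['wr']=1;save(w,'w6');np.save('w6.npy',w,allow_pickle=True)
a=eyes.read_camera('scene');np.save('s6.npy',a,allow_pickle=True);cv2.imwrite('pics/s6.png',cv2.resize(a['image'][130:270,260:420,::-1],None,fx=4,fy=4,interpolation=cv2.INTER_CUBIC))
E
```

```text
[ 554.02408022 -144.06194657   65.405064  ] [-3.10366053  0.00965733  1.50295881] 12.55 [  3.19984594 -15.26203389] [-5.64630756e-03  1.75858770e-02 -6.19542537e+00]
```

View pics/w6.png

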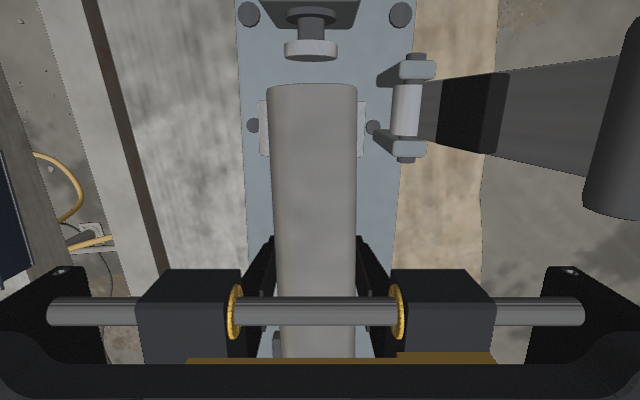

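View pics/s6.png

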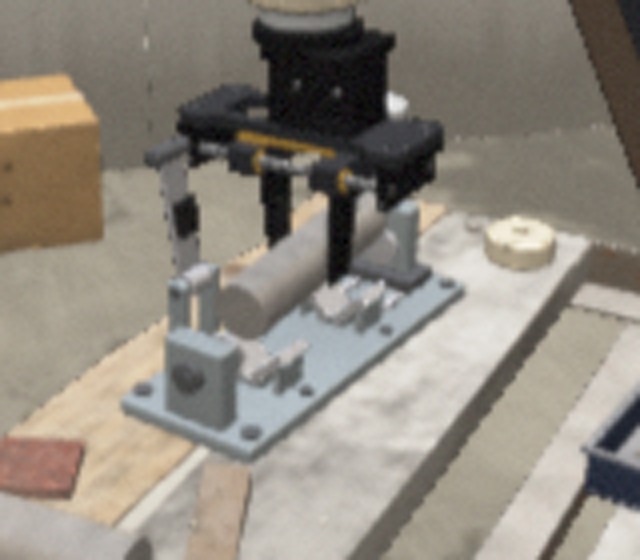

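```bash
python3 - <<'E'
from h import *
w=np.load('w6.npy',allow_pickle=True).item()
print('cam',inv(w['extrinsics'][:3,3]),w['extrinsics'][2,3])
P=lambda u,v,z:np.round(inv(onz(w,u,v,z)),1)
print('Vtop L/R',P(259,155,47),P(366,155,47),P(259,100,47),P(366,100,47))
print('screw c',P(312,50,52),'screw bottom edge (face, lower)',P(312,61,45),P(312,61,60))
print('core L/R',P(269,130,78),P(357,130,78),P(272,230,78),P(356,230,78),'far end',P(312,84,95),P(312,84,78))
print('base edges',P(240,60,14),P(413,60,14),P(243,150,14),P(402,150,14), 'bolt holes',P(248,13,14),P(401,13,14))
print('hinge',P(405,70,80),P(405,150,80),P(420,112,84))
print('strap bar',P(585,190,172),P(620,190,172))
E
```

```text
cam [ 8.27151193 69.01190939] 234.18327302664522
Vtop L/R [-32.3  39.9] [31.4 40.7] [-31.2  71.9] [30.  72.3]
screw c [-0.6 98.6] screw bottom edge (face, lower) [-0.9 93.6] [-0.2 91.7]
core L/R [-20.2  57. ] [22.6 57.5] [-20.2   4.5] [24.5  5.6] far end [ 1.6 77.7] [ 0.7 78.8]
base edges [-50.6  99. ] [ 64. 100.] [-50.8  38.2] [60.4 39.9] bolt holes [-44.7 129.6] [ 54.9 130.1]
hinge [43.8 86. ] [46.3 48.6] [51.  67.1]
strap bar [67.8 53.9] [82.1 54.5]
```

Call:
send_rows(
  plan="0 -1 8 0 20;0 0 7 0 20;0 0 4 0 20;0 0 0 0 20",
)

```text
t: 13.05
eef_pos: [553.3, -144.5, 47.3]
tcp_rot: [-3.107, 0.011, 1.503]
ft_force: [-0.3, -1.1, -6.2]
opening: 0.455
```

Call:
send_rows(
  plan="0 0 3 0 20;0 0 2 0 20;0 0 0 0 20",
)

```text
t: 13.35
eef_pos: [552.7, -144.4, 43.2]
tcp_rot: [-3.107, 0.011, 1.504]
ft_force: [-0.7, 0.5, -4.7]
opening: 0.454
```

Call:
send_rows(
  plan="0 0 2 0 20;0 0 1.5 0 20;0 0 0 0 20",
)

```text
t: 13.65
eef_pos: [552.3, -144.4, 42.5]
tcp_rot: [-3.107, 0.011, 1.504]
ft_force: [-1.1, 1.5, -5.3]
opening: 0.459
```

Call:
send_rows(
  plan="0 0 3 0 20;0 0 3 0 20;0 0 0 0 20",
)

```text
t: 13.95
eef_pos: [551.0, -144.4, 39.6]
tcp_rot: [-3.107, 0.012, 1.505]
ft_force: [-0.1, 0.8, -5.0]
opening: 0.459
```

Call:
send_rows(
  plan="0 0 2.5 0 20;0 0 2 0 20;0 0 0 0 20",
)

```text
t: 14.25
eef_pos: [550.7, -144.5, 38.7]
tcp_rot: [-3.108, 0.013, 1.505]
ft_force: [-0.8, 1.2, -5.0]
opening: 0.459
```

Call:
send_rows(
  plan="0 0 3 0 20;0 0 3 0 20;0 0 0 0 20",
)

```text
t: 14.55
eef_pos: [549.9, -144.6, 36.3]
tcp_rot: [-3.108, 0.013, 1.505]
ft_force: [-0.4, 0.7, -5.3]
opening: 0.458
```

```bash
python3 - <<'E'
from h import *
s=env.state();print(s['eef_pos'],s['tcp_rot'],s['t'],inv(s['eef_pos']),s['ft_force'])
w=eyes.read_camera('wrist');w['wr']=1;save(w,'w7');np.save('w7.npy',w,allow_pickle=True)
a=eyes.read_camera('scene');np.save('s6.npy',a,allow_pickle=True);cv2.imwrite('pics/s7.png',cv2.resize(a['image'][130:270,260:420,::-1],None,fx=4,fy=4,interpolation=cv2.INTER_CUBIC))
E
```

```text
[ 549.94471611 -144.62110221   36.33678196] [-3.10827185  0.01339056  1.50489414] 14.55 [ -0.82485357 -16.13132122] [-0.36693871  0.73979221 -5.34977138]
```

View pics/s7.png

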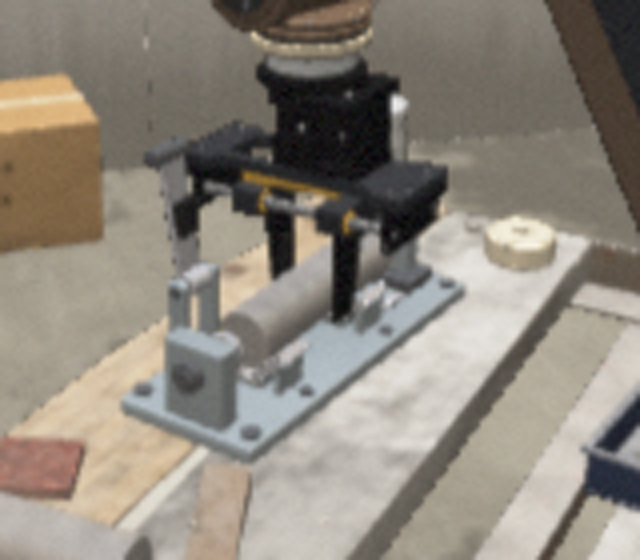

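View pics/w7.png

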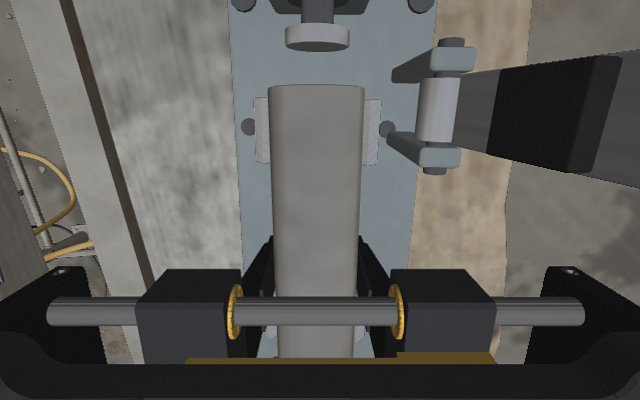

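Call:
send_rows(
  plan="0 0 2 0 20;0 0 0 0 50;0 0 0 0 60;0 0 0 0 70;0 0 0 0 75;0 0 0 0 75",
)

```text
t: 15.25
eef_pos: [551.7, -145.4, 34.9]
tcp_rot: [-3.112, 0.015, 1.505]
ft_force: [0.3, 0.5, 0.3]
opening: 0.773
```

```bash
python3 - <<'E'
from h import *
s=env.state();print(s['eef_pos'],s['tcp_rot'],s['t'],inv(s['eef_pos']),s['ft_force'],s['opening'])
w=eyes.read_camera('wrist');w['wr']=1;save(w,'w8');np.save('w8.npy',w,allow_pickle=True)
a=eyes.read_camera('scene');np.save('s6.npy',a,allow_pickle=True);cv2.imwrite('pics/s8.png',cv2.resize(a['image'][130:270,260:420,::-1],None,fx=4,fy=4,interpolation=cv2.INTER_CUBIC))
E
```

```text
[ 551.74165768 -145.39602752   34.89525703] [-3.11162158  0.01460731  1.50517563] 15.25 [  1.02605647 -16.76664813] [0.34224989 0.47948416 0.27325763] 0.7726622007555224
```

View pics/s8.png

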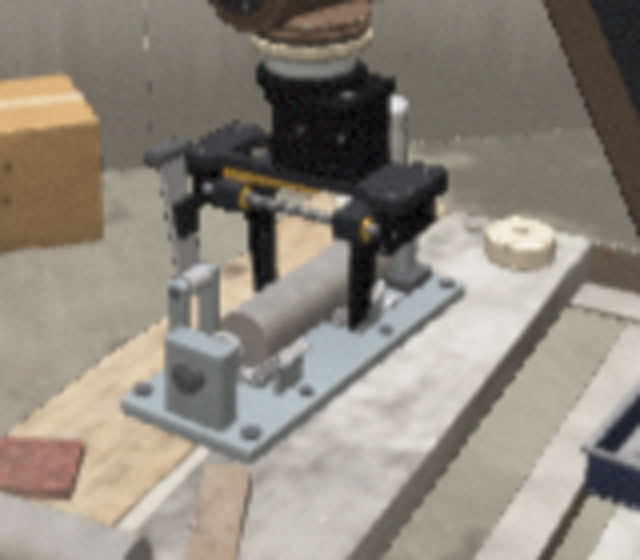

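View pics/w8.png

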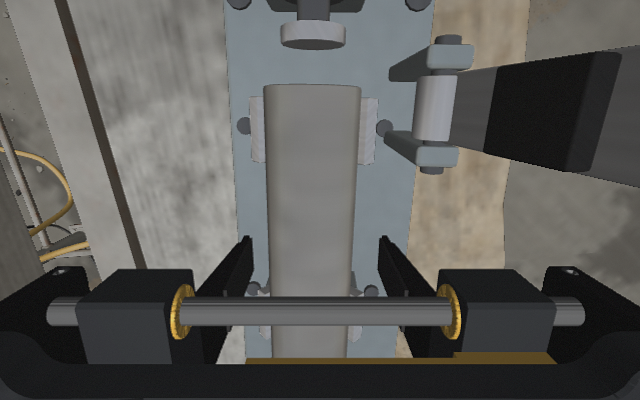

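Call:
send_rows(
  plan="0 0 -15 0 75;0 0 -30 0 75;0 0 -35 0 75;0 0 -35 0 75;0 0 -20 0 40;-20 0 0 0 0;-35 0 0 0 0;-35 0 0 0 0",
)

```text
t: 16.15
eef_pos: [550.5, -232.1, 176.7]
tcp_rot: [-3.111, 0.014, 1.511]
ft_force: [-0.1, -0.3, 0.3]
opening: 0.511
```

Call:
send_rows(
  plan="-35 0 0 0 0;-30 0 0 0 0;-15 0 0 0 0;0 0 0 0 0",
)

```text
t: 16.55
eef_pos: [544.7, -318.2, 177.7]
tcp_rot: [-3.112, 0.015, 1.508]
ft_force: [0.3, 0.4, -0.0]
opening: 0.174
```

```bash
python3 - <<'E'
from h import *
s=env.state();print(s['eef_pos'],s['tcp_rot'],s['t'],inv(s['eef_pos']),s['ft_force'],s['opening'])
w=eyes.read_camera('wrist');w['wr']=1;save(w,'w9');np.save('w9.npy',w,allow_pickle=True)
E
```

```text
[ 544.66832151 -318.17512397  177.72778397] [-3.11153482  0.01468794  1.50768533] 16.55 [   7.1781202  -189.58100044] [ 0.3224496   0.39814211 -0.00562174] 0.17383102038039425
```

View pics/w9.png

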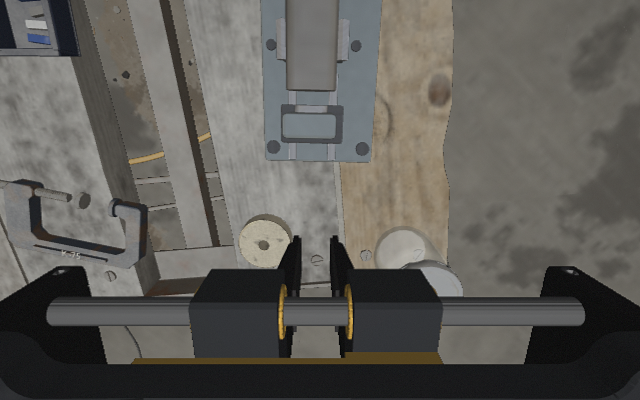

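```bash
python3 - <<'E'
from h import *
w=np.load('w9.npy',allow_pickle=True).item()
P=lambda u,v,z:np.round(inv(onz(w,u,v,z)),1)
print('blk',P(282,115,87),P(337,115,87),P(282,138,87),P(338,138,87))
print('foot',P(280,143,31),P(343,143,31),P(280,105,31),'core end top',P(311,90,74),'L R',P(286,70,55),P(337,70,55))
print('base',P(264,161,14),P(371,161,14),'jar top',P(440,280,102),'jarbase',P(404,250,0),inv((615,-390)))
E
```

```text
blk [ -23.7 -113.8] [  20.1 -113.2] [ -23.9 -132.2] [  21.5 -131.5]
foot [ -33.4 -143.1] [  28.9 -142.1] [ -33.  -106.3] core end top [ -1.3 -93.7] L R [-24.2 -75.9] [ 20.3 -75.5]
base [ -53.3 -164.5] [  60.1 -162.4] jar top [ 116.9 -252. ] jarbase [ 109.7 -271.9] [  82.79334505 -255.82068332]
```

Call:
send_rows(
  plan="0 -2 15 0 0;0 -2 25 0 0;0 0 30 0 0;0 0 30 0 0;0 0 20 0 0;0 0 0 0 0",
)

```text
t: 17.2
eef_pos: [538.8, -309.0, 55.5]
tcp_rot: [-3.113, 0.014, 1.515]
ft_force: [-0.9, -0.8, 0.8]
opening: 0.005
```

```bash
python3 - <<'E'
from h import *
s=env.state();print(s['eef_pos'],s['tcp_rot'],s['t'],inv(s['eef_pos']),s['ft_force'],s['opening'])
E
```

```text
[ 538.77347518 -308.97382569   55.54681419] [-3.11273333  0.01374306  1.51462965] 17.2 [   0.59730157 -180.8571292 ] [-0.88044022 -0.84633268  0.75751177] 0.004977313814157718
```

Call:
send_rows(
  plan="8 0 3 0.02 0;10 0 0 0 0;10 0 0 0 0;4 0 0 0 0;0 0 0 0 0",
)

```text
t: 17.7
eef_pos: [543.0, -271.9, 55.9]
tcp_rot: [-3.116, 0.016, 1.499]
ft_force: [-0.8, -1.6, -1.8]
opening: 0.009
```

Call:
send_rows(
  plan="4 0 0 0 0;4 0 0 0 0;4 0 0 0 0;0 0 0 0 0",
)

```text
t: 18.1
eef_pos: [544.2, -260.3, 56.5]
tcp_rot: [-3.117, 0.018, 1.499]
ft_force: [0.0, 0.0, -0.6]
opening: 0.004
```

Call:
send_rows(
  plan="3 0 0 0 0;3 0 0 0 0;3 0 0 0 0",
)

```text
t: 18.4
eef_pos: [544.8, -253.7, 56.6]
tcp_rot: [-3.119, 0.021, 1.499]
ft_force: [-2.1, -8.5, -0.6]
opening: 0.004
```

Call:
send_rows(
  plan="3 0 0 0 0;3 0 0 0 0;3 0 0 0 0",
)

```text
t: 18.7
eef_pos: [545.3, -247.4, 56.6]
tcp_rot: [-3.12, 0.024, 1.498]
ft_force: [-2.8, -8.5, -0.1]
opening: 0.003
```

Call:
send_rows(
  plan="2.5 0 0 0 0;2.5 0 0 0 0",
)

```text
t: 18.9
eef_pos: [545.6, -245.2, 56.7]
tcp_rot: [-3.121, 0.028, 1.498]
ft_force: [-5.3, -23.4, -4.0]
opening: 0.005
```

Call:
send_rows(
  plan="2 0 0 0 0;2 0 0 0 0",
)

```text
t: 19.1
eef_pos: [545.6, -245.4, 56.7]
tcp_rot: [-3.122, 0.034, 1.498]
ft_force: [-3.1, -15.5, -1.8]
opening: 0.006
```

Call:
send_rows(
  plan="3 0 0 0 0;3 0 0 0 0",
)

```text
t: 19.3
eef_pos: [545.7, -245.4, 56.9]
tcp_rot: [-3.124, 0.042, 1.499]
ft_force: [-7.3, -24.0, -3.7]
opening: 0.005
```

```bash
python3 - <<'E'
from h import *
s=env.state();print(s['eef_pos'],s['tcp_rot'],s['t'],inv(s['eef_pos']),s['ft_force'],s['opening'])
w=eyes.read_camera('wrist');w['wr']=1;save(w,'w10');np.save('w10.npy',w,allow_pickle=True)
a=eyes.read_camera('scene');cv2.imwrite('pics/s10.png',cv2.resize(a['image'][130:270,260:420,::-1],None,fx=4,fy=4,interpolation=cv2.INTER_CUBIC))
E
```

```text
[ 545.68231498 -245.4464043    56.8611971 ] [-3.12379224  0.04154893  1.498713  ] 19.3 [   2.63082615 -116.98749546] [ -7.30657152 -24.02492168  -3.73151426] 0.004759553739510033
```

View pics/w10.png

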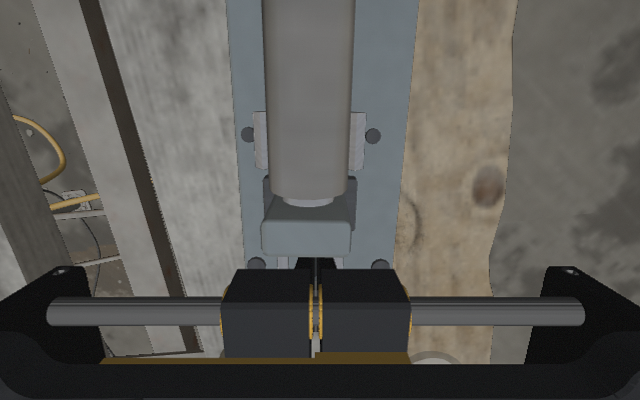

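View pics/s10.png

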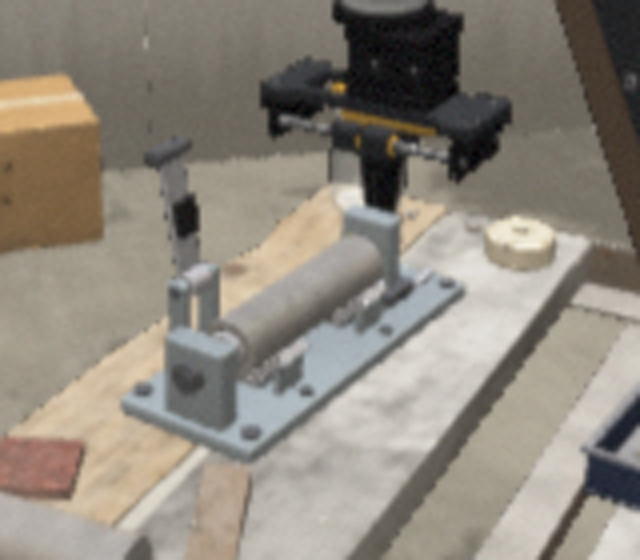

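Call:
send_rows(
  plan="-5 0 0 0 0;-12 0 0 0 0;-15 0 0 0 0;0 0 -20 0 0;0 0 -40 0 0;0 0 -45 0 0;0 0 -45 0 0;0 0 -30 0 0",
)

```text
t: 20.2
eef_pos: [545.1, -275.8, 240.0]
tcp_rot: [-3.116, 0.035, 1.496]
ft_force: [0.8, 0.1, -0.6]
opening: 0.008
```

```bash
python3 - <<'E'
from h import *
s=env.state();print(s['eef_pos'],s['tcp_rot'],s['t'],inv(s['eef_pos']),s['ft_force'],s['opening'])
w=eyes.read_camera('wrist');w['wr']=1;save(w,'w11');np.save('w11.npy',w,allow_pickle=True)
E
```

```text
[ 545.11337725 -275.83064145  240.01314394] [-3.11576391  0.03506339  1.49560154] 20.2 [   4.38568004 -147.32634919] [ 0.76645564  0.07705765 -0.63788706] 0.008205814862659765
```

View pics/w11.png

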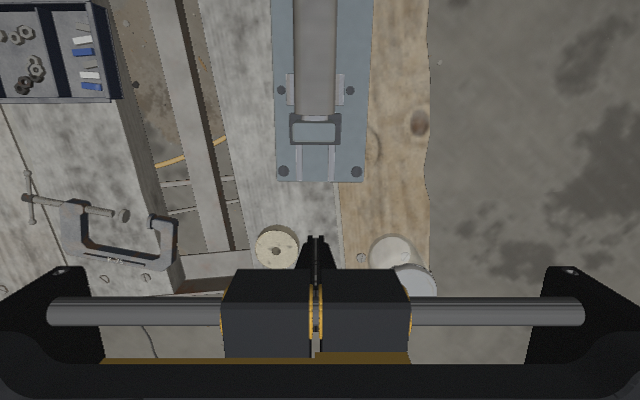

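Call:
send_rows(
  plan="15 10 0 0 0;30 15 0 0 0;40 20 0 0 0;40 20 0 0 0;40 20 0 0 0;30 15 0 0 0;10 5 0 0 0;0 0 0 0 0",
)

```text
t: 21.05
eef_pos: [672.5, -71.9, 230.3]
tcp_rot: [-3.118, 0.036, 1.493]
ft_force: [0.1, 0.1, 0.0]
opening: 0.005
```

```bash
python3 - <<'E'
from h import *
s=env.state();print(s['eef_pos'],s['tcp_rot'],s['t'],inv(s['eef_pos']),s['ft_force'],s['opening'])
w=eyes.read_camera('wrist');w['wr']=1;save(w,'w12');np.save('w12.npy',w,allow_pickle=True)
E
```

```text
[672.48022023 -71.93711979 230.34255596] [-3.11815986  0.03592116  1.49289732] 21.05 [115.79736834  65.70490809] [0.10062263 0.09906772 0.0010497 ] 0.0054549856214807756
```

View pics/w12.png

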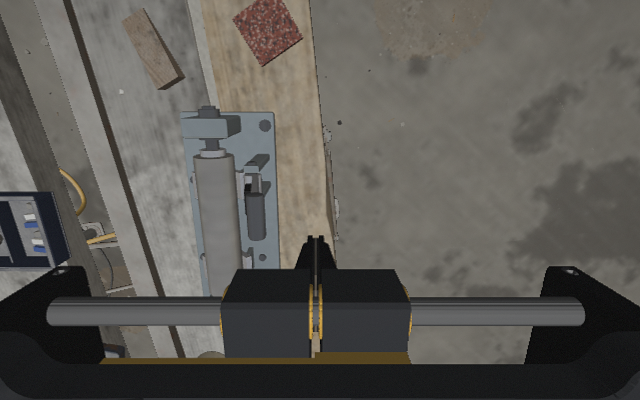

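```bash
python3 - <<'E'
from h import *
w=np.load('w12.npy',allow_pickle=True).item()
P=lambda u,v,z:np.round(inv(onz(w,u,v,z)),1)
for z in (170,176,180): print(P(248,194,z),P(264,194,z),P(249,240,z),P(266,240,z))
print('hinge',P(250,170,80),'core far end',P(213,157,74),'screw',P(210,153,60))
E
```

```text
[62.9 83.7] [75.2 83.8] [60.8 45.3] [74.6 45.5]
[64.4 85.6] [76.3 85.6] [62.4 48.2] [75.8 48.4]
[65.4 86.8] [77.1 86.9] [63.4 50.1] [76.6 50.3]
hinge [44.4 81.7] core far end [ 4.1 94.5] screw [-3.9 96.4]
```

Call:
send_rows(
  plan="1 0 15 0 0;1 0 25 0 0;0 0 25 0 0;0 0 8 0 0;0 0 0 0 0",
)

```text
t: 21.6
eef_pos: [668.0, -80.1, 155.9]
tcp_rot: [-3.118, 0.037, 1.486]
ft_force: [0.6, 0.4, 0.8]
opening: 0.006
```

Call:
send_rows(
  plan="5 -8 0 0 0;4 -10 0 0 0;0 -10 0 0 0;0 -10 0 0 0;0 -10 0 0 0",
)

```text
t: 22.1
eef_pos: [619.1, -67.4, 161.0]
tcp_rot: [-3.126, 0.038, 1.485]
ft_force: [2.3, -0.5, 1.2]
opening: 0.002
```

Call:
send_rows(
  plan="0 -10 2 0 0;0 -10 3 0 0;0 -10 3 0 0;0 -10 3 0 0",
)

```text
t: 22.5
eef_pos: [575.7, -63.9, 151.8]
tcp_rot: [-3.129, 0.038, 1.485]
ft_force: [2.7, -0.0, -1.3]
opening: 0.006
```

```bash
python3 - <<'E'
from h import *
s=env.state();print(s['eef_pos'],s['tcp_rot'],s['t'],inv(s['eef_pos']),s['ft_force'],s['opening'])
a=eyes.read_camera('scene');cv2.imwrite('pics/s13.png',cv2.resize(a['image'][130:270,260:420,::-1],None,fx=4,fy=4,interpolation=cv2.INTER_CUBIC))
E
```

```text
[575.67884117 -63.91312845 151.80306896] [-3.12921817  0.03783592  1.48509564] 22.5 [18.66586731 66.30734702] [ 2.65231635 -0.03799457 -1.33019428] 0.005509015444212872
```

View pics/s13.png

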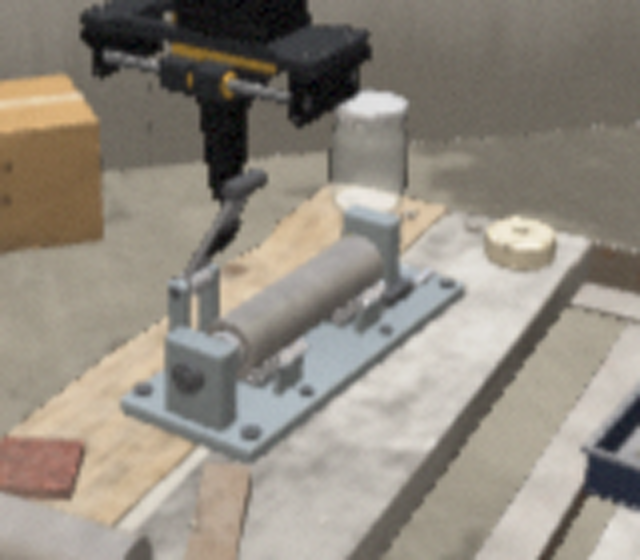

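Call:
send_rows(
  plan="0 -8 5 0 0;0 -8 6 0 0;0 -8 6 0 0",
)

```text
t: 22.85
eef_pos: [548.9, -62.1, 134.8]
tcp_rot: [-3.13, 0.038, 1.485]
ft_force: [1.4, -0.3, 0.5]
opening: 0.003
```

```bash
python3 - <<'E'
from h import *
s=env.state();print(s['eef_pos'],s['tcp_rot'],s['t'],inv(s['eef_pos']),s['ft_force'],s['opening'])
a=eyes.read_camera('scene');cv2.imwrite('pics/s14.png',cv2.resize(a['image'][130:270,260:420,::-1],None,fx=4,fy=4,interpolation=cv2.INTER_CUBIC))
E
```

```text
[548.88677186 -62.09931388 134.80213002] [-3.12951939  0.03767189  1.48500036] 22.85 [-8.18646479 66.06826196] [ 1.42437162 -0.3282625   0.54548512] 0.0026543891369205084
```

View pics/s14.png

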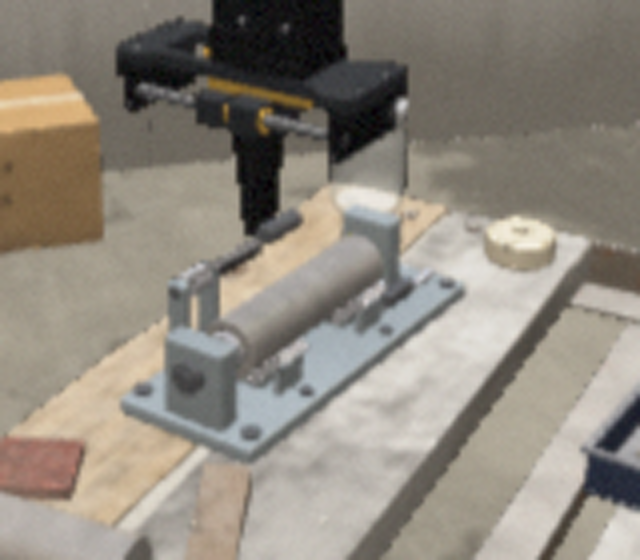

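Call:
send_rows(
  plan="0 2 -10 0 0;0 0 -18 0 0;0 0 -8 0 0;0 -12 0 0 0;0 -14 0 0 0;0 -8 0 0 0;0 0 0 0 0",
)

```text
t: 23.6
eef_pos: [512.6, -57.4, 171.9]
tcp_rot: [-3.123, 0.037, 1.485]
ft_force: [0.7, -0.2, 0.4]
opening: 0.006
```

```bash
python3 - <<'E'
from h import *
s=env.state();print(s['eef_pos'],s['tcp_rot'],s['t'],inv(s['eef_pos']),s['ft_force'],s['opening'])
w=eyes.read_camera('wrist');w['wr']=1;save(w,'w15');np.save('w15.npy',w,allow_pickle=True)
E
```

```text
[512.61512636 -57.38180203 171.91164617] [-3.12331245  0.03718169  1.48525322] 23.6 [-44.71256443  67.99990128] [ 0.66492521 -0.20163848  0.37592348] 0.005755194549061394
```

View pics/w15.png

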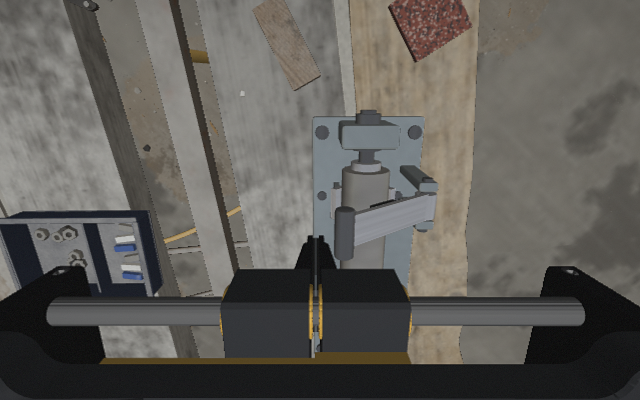

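```bash
python3 - <<'E'
from h import *
w=np.load('w15.npy',allow_pickle=True).item()
P=lambda u,v,z:np.round(inv(onz(w,u,v,z)),1)
for z in (125,135,145): print(P(335,230,z),P(354,230,z),P(345,208,z),P(345,260,z))
E
```

```text
[-31.8  62.7] [-17.9  62.7] [-24.8  79.8] [-23.8  37.8]
[-32.2  67.2] [-19.   67.1] [-25.6  83.4] [-24.7  43.4]
[-32.7  71.6] [-20.1  71.5] [-26.4  87.1] [-25.5  48.9]
```

Call:
send_rows(
  plan="0 8 5 0 0;0 7 10 0 0;0 0 10 0 0;0 -2 10 0 0;0 -3 10 0 0;0 -3 10 0 0",
)

```text
t: 24.25
eef_pos: [521.1, -60.4, 111.7]
tcp_rot: [-3.124, 0.037, 1.485]
ft_force: [-0.1, 1.0, 0.8]
opening: 0.006
```

Call:
send_rows(
  plan="0 -2 7 0 0;0 -2 7 0 0",
)

```text
t: 24.45
eef_pos: [516.2, -60.5, 95.9]
tcp_rot: [-3.124, 0.037, 1.485]
ft_force: [0.5, 0.7, 1.1]
opening: 0.001
```

```bash
python3 - <<'E'
from h import *
s=env.state();print(s['eef_pos'],s['tcp_rot'],s['t'],inv(s['eef_pos']),s['ft_force'],s['opening'])
a=eyes.read_camera('scene');cv2.imwrite('pics/s16.png',cv2.resize(a['image'][130:270,260:420,::-1],None,fx=4,fy=4,interpolation=cv2.INTER_CUBIC))
E
```

```text
[516.15240567 -60.50671932  95.86936139] [-3.12351312  0.03694741  1.48521692] 24.45 [-40.94680754  65.15446144] [0.54633901 0.65118516 1.10118596] 0.0011329102409616237
```

View pics/s16.png

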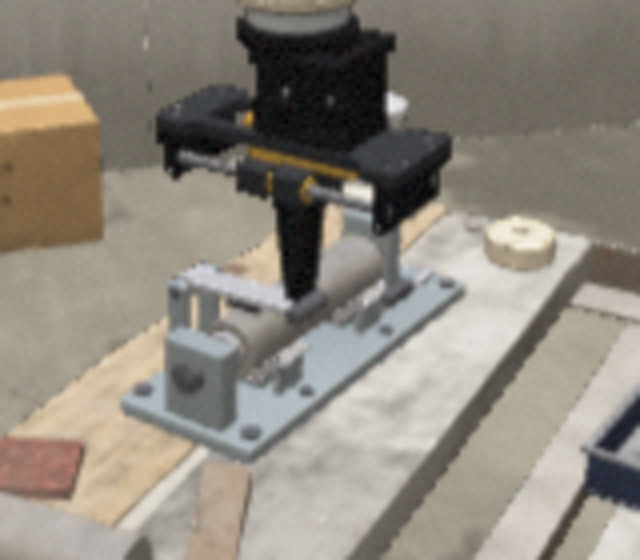

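Strap nearly level; press on.

Call:
send_rows(
  plan="0 -1 4 0 0;0 0 4 0 0;0 0 2 0 0",
)

```text
t: 24.8
eef_pos: [514.6, -60.6, 88.9]
tcp_rot: [-3.125, 0.037, 1.485]
ft_force: [-10.4, 5.2, 40.0]
opening: 0.006
```

Call:
send_rows(
  plan="0 0 2 0 0;0 0 2 0 0",
)

```text
t: 25.0
eef_pos: [514.6, -60.5, 89.4]
tcp_rot: [-3.128, 0.038, 1.485]
ft_force: [-6.7, 2.6, 26.1]
opening: 0.007
```

Call:
send_rows(
  plan="0 0 -3 0 0;0 0 -15 0 0;0 0 -30 0 0;0 0 -35 0 0;-15 0 -25 0 0;-30 0 0 0 0;-30 0 0 0 0;0 0 0 0 0",
)

```text
t: 25.8
eef_pos: [509.4, -132.9, 206.6]
tcp_rot: [-3.132, 0.04, 1.488]
ft_force: [0.7, 0.5, 1.0]
opening: 0.006
```

```bash
python3 - <<'E'
from h import *
s=env.state();print(s['eef_pos'],s['tcp_rot'],s['t'],inv(s['eef_pos']),s['ft_force'],s['opening'])
w=eyes.read_camera('wrist');w['wr']=1;save(w,'w17');np.save('w17.npy',w,allow_pickle=True)
a=eyes.read_camera('scene');cv2.imwrite('pics/s17.png',cv2.resize(a['image'][130:330,180:420,::-1],None,fx=3,fy=3,interpolation=cv2.INTER_CUBIC))
cv2.imwrite('pics/w17c.png',cv2.resize(w['image'][60:280,230:450,::-1],None,fx=2.7,fy=2.7,interpolation=cv2.INTER_CUBIC))
E
```

```text
[ 509.4430157  -132.88284214  206.60367326] [-3.13184624  0.03983975  1.48770439] 25.8 [-42.10520001  -7.52275091] [0.73896844 0.50167688 0.97534125] 0.005855268692064413
```

View pics/w17.png

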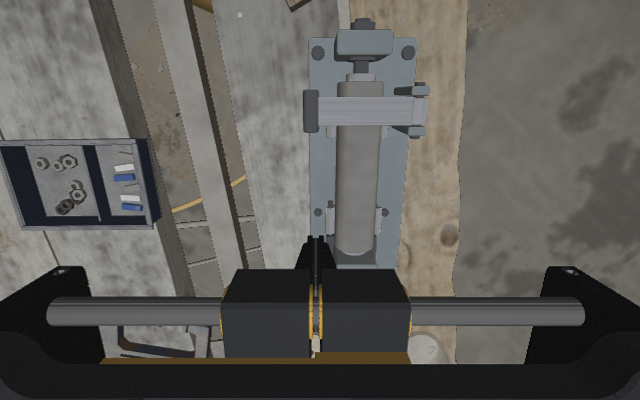

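View pics/s17.png

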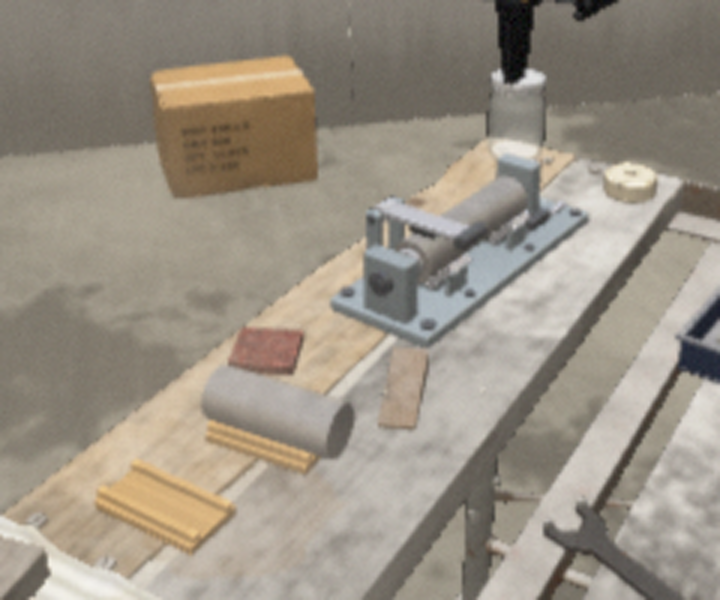

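View pics/w17c.png

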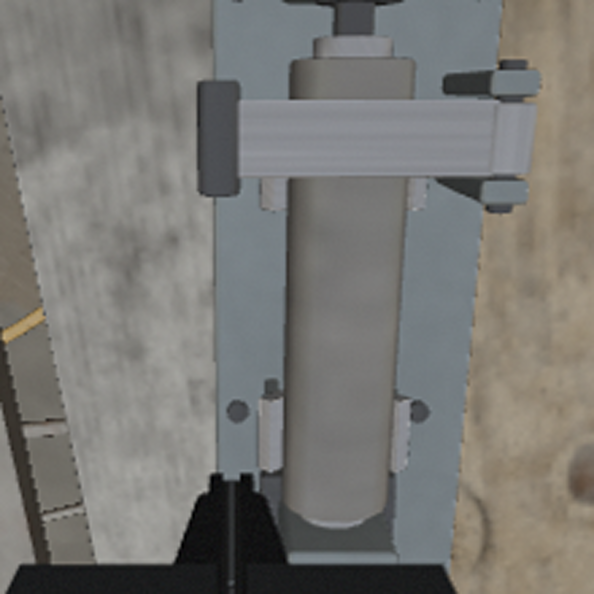

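```bash
python3 - <<'E'
from h import *
print(job_done()); s=env.state();print(s['t'],s['ft_force'])
E
```

```text
the job is handed in; nothing more can be done
None
the job is handed in; nothing more can be done
```

The job is done and handed in at about 26 s of the 66 s allowed. The longer core lies in the two V rests of the vice, held between the tailstock and the end-stop screw, with the strap closed on it.

- **Core:** I set it down with a tilt of about 3 degrees, its end-stop end low. It levelled into the V rests when I released it.
- **Tailstock:** I pushed it until it stopped moving; the force rose from about 8 N to about 24 N. The next pushes (15 to 24 N) moved it no further, and I then backed the gripper off.
- **Strap:** I swung it over and pressed it down. The readings were 40 N, then 26 N, with the fingertips 89 mm above the table. A level strap's bar top should be at about 87 mm. The 40 N reading equals the pressing limit set for the arm and gripper body; only the fingertips were touching at the time.

The last pictures show the core against the screw and the tailstock face, and the strap level on the core. The shorter core, wedge, tile, jar and felt wheel appear unmoved, and the gripper was clear of everything (wrist force about 1 N).

Nothing failed. The one disagreement was in the wrist pictures: they fitted the vice's known sizes only after I assumed some lens distortion, and I used that corrected fit for every position.

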